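# Stack and retain the belt idler of a plotter axis

### The job

Finish the belt idler on the plotter axis: onto the upright post, over the bearing that is already there, put the short spacer, then the washer, then push the retaining collar down past its spring balls until it is home on the washer. The post is clamped somewhere along its tension slot, so find it by sight or by gentle feel. Work gently, press no harder than a firm thumb would, and leave the long spacer, the pliers and the tin alone.

Things in the scene. Friction and masses are not known exactly. Their poses are not given: they have to be found in the camera images.
- axis: Belt-driven linear axis of a pen plotter, fixed: aluminium beam with a motor at one end and a flat idler plate, 120 x 60 mm, at the other. Origin on the plate's top face (51 mm above the table), in the middle of its tension slot; +x along slot and beam to the motor, y across, z up. Heights below are above the plate's top. Screw heads are 3 mm high; within 90 mm only the post and bearing stand above 3 mm.
- slot_a (a point): The end of the post's travel away from the motor (20 mm to -x of the slot's middle), on the plate's top face. The steel post stands upright on the slot's line, rigidly clamped anywhere between slot_a and slot_b; where is not measured. Post: flange diameter 21 to height 2, bearing of outer diameter 28 fixed on it from 2 to 10, journal of diameter 12 to 26, stem of diameter 8 to 52 mm, edges bevelled 1 mm.
- slot_b (a point): The end of the post's travel towards the motor (20 mm to +x), on the plate's top face. Two spring balls in the stem, at height 43.7 mm on its +y and -y sides, measure 12 mm over both; pushing the collar past them takes 4 to 8 N (they squeeze it with some 15 N in all), then they hold it down. Seated: spacer 10 to 22 (on the bearing), washer 22 to 27, collar 27 to 41 mm. Over 30 N on post or plate does damage.
- spacer: Short spacer: a plain steel sleeve, outer diameter 20, bore 13.6 (bevelled), height 12 mm, standing on end on the cork mat. Origin at its centre, z along its bore.
- washer: Thick plain steel washer, outer diameter 35, bore 13.6 (bevelled), thickness 5 mm, lying flat on the cork mat. Origin at its centre, z along its bore.
- collar: Retaining collar: steel ring with grip grooves round its outside, outer diameter 26, bore 9.6 (chamfered 1 mm at both ends, the same either way up), height 14 mm, standing on the cork mat. It fits only the thinner stem. Origin at its centre, z along its bore.
- long_spacer: Long spacer, not for this job: the same sleeve but 20 mm high, standing on the cork mat among the other parts. Leave it where it is. Origin at its centre.
- mat: Cork mat, 340 x 340 x 3 mm, fixed flat on the table; the four loose parts stand on it. Origin at the centre of its underside.
- pliers: Small pliers with dark grips, 140 mm long, lying on the table beside the axis, 14 mm high. Leave alone. Origin below the pivot, +x to the jaws.
- tin: Round steel tin of brass shavings, diameter 71, height 32 mm, beside the mat. Leave alone. Origin at the centre of its underside.
Things that resemble listed ones, but are neither listed nor needed, are in the scene too. Several things look just like the washer: the one meant starts farthest to the robot's right.

How it is judged:
On the way, in this order (a step that is already met when the one before it is completed fails the run):
1. the short spacer sits on the bearing, on the post, let go (z of spacer in the frame of axis between 0.0145 and 0.0175 m and y of spacer in the frame of axis between -0.0025 and 0.0025 m and x of spacer in the frame of axis between -0.0225 and 0.0225 m and angle between the z axis of spacer and the z axis of axis, either way round below 0.12 rad and contact force between the fingers and spacer below 0.2 N), for 0.2 s.
2. the washer lies on the spacer, on the post, let go (z of spacer in the frame of axis between 0.0145 and 0.0175 m and y of spacer in the frame of axis between -0.0025 and 0.0025 m and x of spacer in the frame of axis between -0.0225 and 0.0225 m and angle between the z axis of each of spacer, washer and the z axis of axis, either way round below 0.12 rad and z of washer in the frame of axis between 0.023 and 0.026 m and y of washer in the frame of axis between -0.0025 and 0.0025 m and x of washer in the frame of axis between -0.0225 and 0.0225 m and contact force between the fingers and washer below 0.2 N), for 0.2 s.
3. the collar is home on the washer, under the spring balls, let go (z of spacer in the frame of axis between 0.0145 and 0.0175 m and y of spacer in the frame of axis between -0.0025 and 0.0025 m and x of spacer in the frame of axis between -0.0225 and 0.0225 m and angle between the z axis of each of spacer, washer, collar and the z axis of axis, either way round below 0.12 rad and z of washer in the frame of axis between 0.023 and 0.026 m and y of washer in the frame of axis between -0.0025 and 0.0025 m and x of washer in the frame of axis between -0.0225 and 0.0225 m and z of collar in the frame of axis between 0.0325 and 0.0355 m and y of collar in the frame of axis between -0.0025 and 0.0025 m and x of collar in the frame of axis between -0.0225 and 0.0225 m and contact force between the fingers and collar below 0.2 N), for 0.2 s.
At the end, for the whole second after the job is handed in: Spacer, washer and collar sit on the post in that order, at rest: centres 16, 24.5 and 34 mm above the plate within 1.5 mm, square within 0.12 rad, within 2.5 mm of the slot's centre line, at most 22.5 mm from its middle, and within 3 mm of one another's axes (z of spacer in the frame of axis between 0.0145 and 0.0175 m and y of spacer in the frame of axis between -0.0025 and 0.0025 m and x of spacer in the frame of axis between -0.0225 and 0.0225 m and angle between the z axis of each of spacer, washer, collar and the z axis of axis, either way round below 0.12 rad and z of washer in the frame of axis between 0.023 and 0.026 m and y of washer in the frame of axis between -0.0025 and 0.0025 m and x of washer in the frame of axis between -0.0225 and 0.0225 m and z of collar in the frame of axis between 0.0325 and 0.0355 m and y of collar in the frame of axis between -0.0025 and 0.0025 m and x of collar in the frame of axis between -0.0225 and 0.0225 m and horizontal distance between spacer and washer below 0.003 m and horizontal distance between washer and collar below 0.003 m and linear speed of each of spacer, washer, collar below 0.01 m/s); the robot touches nothing.
It fails at once if anything presses on the axis, its post or its bearing with more than 30 N (contact force between axis and anything else above 30 N).
It fails at once if the long spacer is moved more than 25 mm (distance of long_spacer from where it was at the start of the episode above 0.025 m).
It fails at once if the pliers or the tin are moved more than 25 mm (distance of any of pliers, tin from where it was at the start of the episode above 0.025 m).
It also fails if it takes over 72 s, if anything falls off the work surface, if the arm or the gripper's body presses on something with over 40 N, if the wrist force passes 120 N, or if a joint passes its speed limit or range.

### The arm

A 6-joint arm with a two-finger parallel gripper is mounted at the origin on the work surface. World frame = base frame: x ahead of the robot, y to its left, z up, the work surface at z = 0. Lengths are in m, angles in rad, forces in N, time in s.
With the tool pointing down it reaches from about 0.35 to 0.85 m from the base axis. Payload 8.1 kg.
Tool frame: the origin (TCP) lies on the centre line of the jaws, within the pads' length; the fingertips stand 14 mm ahead of it and the grasp point (between the pads) lies 5 mm behind it; z points along the fingers, y is the direction in which the jaws open and shut (so a half turn about z gives the same grasp; the last joint's range is limited). The gripper opens to 93 mm and grips with 3 to 60 N. Pads are 15 mm wide; open, the fingers measure 128 mm over their backs; the gripper's body (75 mm by 188 mm) begins 65 mm behind the grasp point.
Start: joints at [-1.286, 0.13, 1.488, -0, 1.523, -0.085], TCP at [0.217, -0.559, 0.233] pointing down, gripper open.
Joint ranges: [-2.96, 2.96], [-0.89, 2.26], [0.02, 2.5], [-1.34, 4.48], [0, 2.73], [-2.66, 2.66]. Speed limits (rad/s): [2.39, 2.39, 2.79, 3.14, 3.14, 3.14].

### API

Orientations are given as a rotation vector (axis times angle).
In Python, from plant import robot gives the robot as it stands.
- The arm moves only by the tool jog_arm, never from a script. Its argument "steps" is a list of rows, each a list of 7 numbers: the closure, from 0 (fully open) to 1 (shut), then the shift along the tool's x, y, z in m, then the turn, a rotation vector about the tool's x, y, z in rad. In form: [[jaw, tx, ty, tz, rx, ry, rz], ...]. A call has 1 to 5 rows; each row is the pose to reach, as a shift and turn from the pose measured when the call began, along the tool's axes at that moment; what a row does not reach only later rows make up. A row lasts 1/8 s, in which the tool goes at most 62.5 mm and 10.7 degrees, less where a joint would pass 70% of its speed; a pose out of reach is approached as far as the arm can. A call with a gripper value outside its range is refused whole. The fingers move at their own pace and stop on an object; "force" is the grip in N (left out, the last holds). Time passes only in rows, so rows that repeat a pose let the fingers close. It gives the time, the measured TCP pose, the force and the opening at its end, in the units of the state.
- robot.read_state(): the state, without advancing time (a new reading comes with each control period).
- robot.read_camera(name): name is "scene" or "top"; returns a dict with "image" (480x640x3 uint8, red, green, blue), "mtx" (3x3 intrinsics, pixels), "extrinsics" (4x4, takes a point from camera to world coordinates). Camera axes: x right, y down, z forward; pixel columns grow to the right and rows downward; lengths in m; the calibration is good to about 2 mm. A picture is of the moment at which its call begins. There is no depth.
- robot.close_job(): hands the job in, once; it reports no verdict.
The state is a dict: "t": time; "q": joint angles; "dq": joint speeds; "joint_torque": joint torques, N m; "tool_pos": TCP position; "orientation": TCP orientation; "force": force on the tool from outside, world axes, zero at the start; "wrist_torque": the same for the moment, N m; "opening": finger opening in m.
Only numpy, scipy, OpenCV 4.12 (cv2) and the standard library are available. Lean on these libraries where they do the work, as an engineer would, in place of code of your own. Each camera call takes 0.05 s, during which the arm holds its last target.

## Working session

There is one attempt and no reset: what is moved stays moved. The work goes in short steps, Python scripts to look and compute and a tool call to move; the robot and the scene stay as the last step left them, time stands still between calls to the robot, and variables do not carry over. Pictures are saved under pics/ and viewed, and the job is handed in when it is done.

Besides the shell and the picture viewer there is one more tool, called after "Request:" by a JSON object that holds its "api" and its "payload". jog_arm: Moves the arm, as the interface text tells. Its arguments: {"type":"object","properties":{"steps":{"type":"array"},"force":{"type":"number"}},"required":["steps"]}

```bash
ls; mkdir -p pics
python3 - <<'E'
from plant import robot
import cv2,json,numpy as np
s=robot.read_state();print(s)
for n in("scene","top"):
    c=robot.read_camera(n);cv2.imwrite(f"pics/{n}0.png",c["image"][:,:,::-1]);print(n,np.round(c["mtx"],2).tolist(),np.round(c["extrinsics"],4).tolist())
E
```

```text
pics
{'t': 0.0, 'q': array([-1.28643215e+00,  1.31151753e-01,  1.48928557e+00, -2.42545003e-05,
        1.52299379e+00, -8.54039105e-02]), 'dq': array([-1.68492658e-03,  2.44165707e-03, -8.59883298e-05,  1.03029547e-03,
        3.01590679e-04,  9.31793021e-05]), 'joint_torque': array([ 2.22175986e-03, -5.59834063e+01, -4.91760314e+01,  7.70500582e-02,
        3.54400172e-02, -1.88161939e-04]), 'tool_pos': array([ 0.21669582, -0.55891542,  0.2315896 ]), 'orientation': array([-3.08625611e+00, -5.77192973e-01,  3.24486374e-04]), 'force': array([-0.55469154,  0.64417754, -0.22938416]), 'wrist_torque': array([0.03642035, 0.01662355, 0.02952247]), 'opening': 0.09278191756898806}
scene [[470.87, 0.0, 312.82], [0.0, 470.87, 235.54], [0.0, 0.0, 1.0]] [[0.8849, 0.2877, -0.3664, 0.9538], [0.4657, -0.5659, 0.6803, -0.6914], [-0.0116, -0.7726, -0.6348, 0.6703], [0.0, 0.0, 0.0, 1.0]]
top [[503.81, 0.0, 313.35], [0.0, 503.81, 246.35], [0.0, 0.0, 1.0]] [[-0.0252, -0.9964, 0.0811, 0.4975], [-0.9996, 0.0259, 0.0069, -0.0254], [-0.009, -0.0809, -0.9967, 1.2674], [0.0, 0.0, 0.0, 1.0]]
```

View pics/scene0.png

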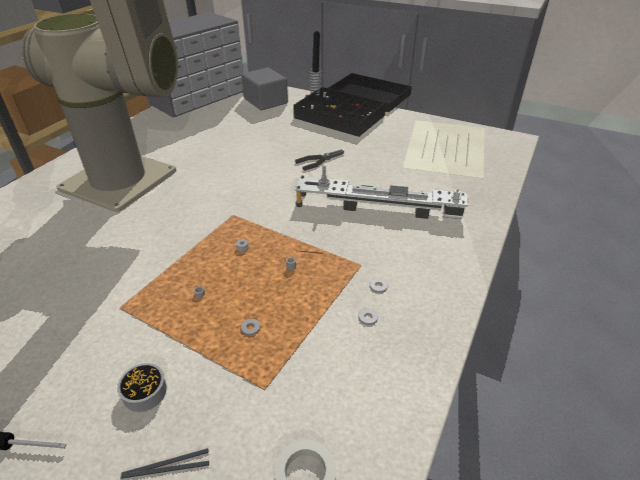

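View pics/top0.png

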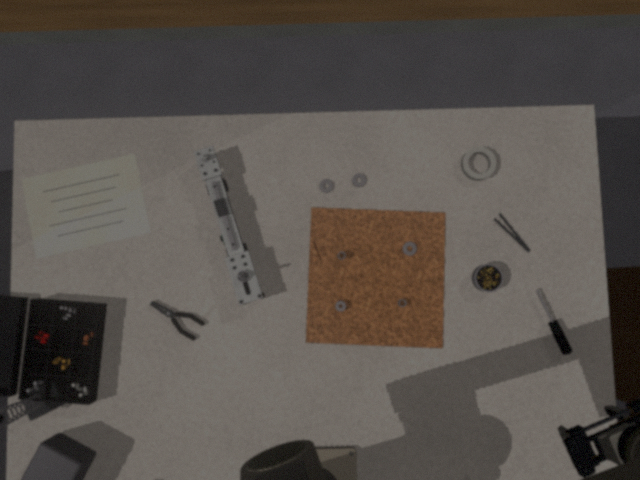

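The top view (x up, y left) shows the idler plate near (245,285) with the beam running up to the motor at (208,155). The mat is at (375,278). Washer-like rings are at (410,248) on the mat, and at (360,180) and (327,186) off it. The mat one is farthest right (-y) and is the only one on cork. Sleeves are at about (345,255) and (403,302), and there is a ring at (341,306). I'll enlarge these.

Run:
```python
import cv2,numpy as np
a=cv2.imread("pics/scene0.png");t=cv2.imread("pics/top0.png")
def cr(im,cx,cy,h=25,s=6,g=1.0):
    p=im[cy-h:cy+h,cx-h:cx+h]; p=np.clip(p.astype(float)*g,0,255).astype(np.uint8)
    return cv2.resize(p,(260,260),interpolation=cv2.INTER_CUBIC)
r1=np.hstack([cr(a,242,246),cr(a,291,264),cr(a,199,293)])
r2=np.hstack([cr(t,341,305,g=1.6),cr(t,345,255,g=1.6),cr(t,403,302,g=1.6)])
cv2.imwrite("pics/c1.png",np.vstack([r1,r2]))
p=np.clip(t[235:315,205:305]*1.6,0,255).astype(np.uint8)
x=cv2.resize(p,(500,400),interpolation=cv2.INTER_CUBIC)
y=cv2.resize(a[155:225,280:370],(514,400),interpolation=cv2.INTER_CUBIC)
w=cr(t,410,248,g=1.6);w2=cr(a,250,327)
cv2.imwrite("pics/c2.png",cv2.resize(np.hstack([x,y]),None,fx=.78,fy=.78))
cv2.imwrite("pics/c3.png",np.hstack([w,w2]))
```

```text
(no output)
```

View pics/c1.png

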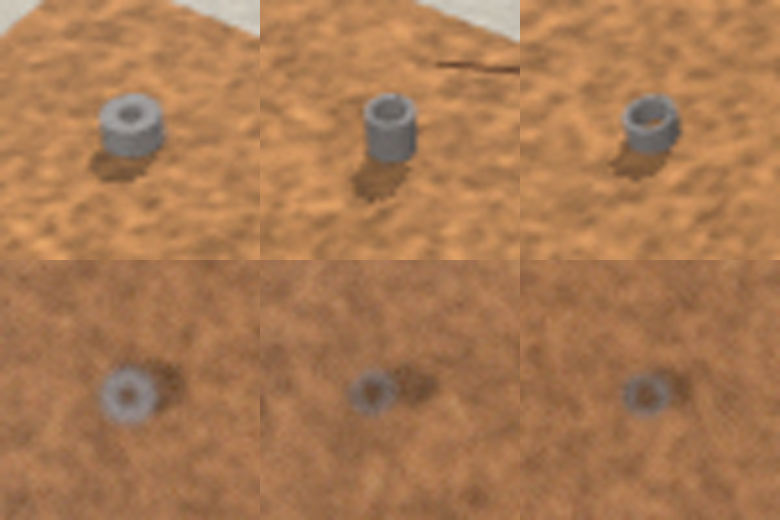

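View pics/c2.png

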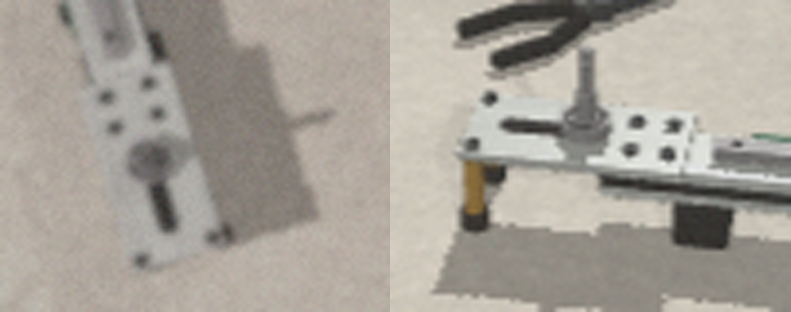

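View pics/c3.png

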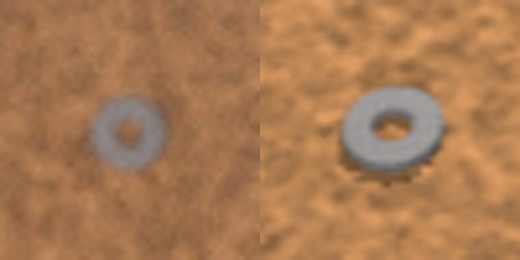

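The crops confirm the parts:
- **Scene (242,246) / top (341,306):** thick ring with a small bore, the collar.
- **Scene (291,264) / top (345,255):** tall sleeve with a long shadow, the long spacer.
- **Scene (199,293) / top (403,302):** short sleeve, the short spacer.
- **Scene (250,327) / top (410,248):** washer on the mat, the one farthest to the robot's right.
- **Post:** towards the motor in its slot.

Next I'll measure positions.

```bash
cat > h.py <<'E'
from plant import robot
import cv2,numpy as np
from scipy.spatial.transform import Rotation as R
def ray(c,uv):
    d=np.linalg.inv(c["mtx"])@[uv[0],uv[1],1]; E=c["extrinsics"]; return E[:3,3],E[:3,:3]@d
def onz(c,uv,z):
    o,d=ray(c,uv); return o+d*(z-o[2])/d[2]
def proj(c,p):
    E=c["extrinsics"]; q=c["mtx"]@(E[:3,:3].T@(np.asarray(p)-E[:3,3])); return q[:2]/q[2]
def tri(c1,u1,c2,u2):
    o1,d1=ray(c1,u1);o2,d2=ray(c2,u2);d1/=np.linalg.norm(d1);d2/=np.linalg.norm(d2)
    s=np.linalg.lstsq(np.c_[d1,-d2],o2-o1,rcond=None)[0]; a=o1+d1*s[0];b=o2+d2*s[1]; return (a+b)/2,np.linalg.norm(a-b)
def blobs(im,box,smax):
    x0,y0,x1,y1=box; p=cv2.resize(im[y0:y1,x0:x1],None,fx=4,fy=4,interpolation=cv2.INTER_CUBIC)
    h=cv2.cvtColor(p,cv2.COLOR_RGB2HSV); m=(h[...,1]<smax).astype(np.uint8)
    n,l,st,ce=cv2.connectedComponentsWithStats(m); out=[]
    for cnt in cv2.findContours(m,cv2.RETR_EXTERNAL,cv2.CHAIN_APPROX_NONE)[0]:
        if cv2.contourArea(cnt)<300: continue
        M=cv2.moments(cnt); u=((M["m10"]/M["m00"]+.5)/4-.5+x0,(M["m01"]/M["m00"]+.5)/4-.5+y0)
        out.append((u,cv2.contourArea(cnt)/16,cv2.boundingRect(cnt)[2:]))
    return out
E
python3 - <<'E'
from h import *
s=robot.read_camera("scene");t=robot.read_camera("top")
for n,(bs,bt,z) in dict(collar=((222,226,262,266),(322,287,360,325),.010),long=((271,244,311,284),(328,238,362,274),.013),short=((182,276,216,310),(385,284,422,320),.009),washer=((228,306,272,348),(390,228,430,268),.0055)).items():
    a=blobs(s["image"],bs,95);b=blobs(t["image"],bt,95)
    for q in a: print(n,"S",np.round(q[0],2),q[1:],np.round(onz(s,q[0],z),4))
    for q in b: print(n,"T",np.round(q[0],2),q[1:],np.round(onz(t,q[0],z),4))
    if a and b: print("  tri",tri(s,a[0][0],t,b[0][0]))
print(tri(s,(323,166),t,(245,275)))
for nm,im,(x0,y0,x1,y1),g,k in(("pt",t["image"],(190,140,290,310),1.6,3.5),("ps",s["image"],(285,150,475,225),1,4)):
    p=np.clip(im[y0:y1,x0:x1]*g,0,255).astype(np.uint8)[:,:,::-1]
    cv2.imwrite(f"pics/{nm}.png",cv2.resize(p,None,fx=k,fy=k,interpolation=cv2.INTER_CUBIC))
E
```

```text
collar S [241.94 244.7 ] (131.53125, (53, 51)) [ 0.4504 -0.0808  0.01  ]
collar T [340.23 305.64] (103.53125, (48, 47)) [ 0.4508 -0.0795  0.01  ]
  tri (array([ 0.45032802, -0.07988029,  0.00929206]), np.float64(0.0010077647872682792))
long S [290.69 263.11] (115.71875, (42, 55)) [ 0.5754 -0.0865  0.013 ]
long T [341.24 255.04] (56.34375, (36, 35)) [ 0.5761 -0.0856  0.013 ]
  tri (array([ 0.57571537, -0.08593867,  0.01276488]), np.float64(0.001070845029870497))
short S [198.76 291.33] (101.21875, (46, 47)) [ 0.4541 -0.2339  0.009 ]
short T [401.92 302.48] (56.84375, (38, 33)) [ 0.4547 -0.2327  0.009 ]
  tri (array([ 0.45420244, -0.23318019,  0.00840708]), np.float64(0.0012219850739959449))
washer S [250.12 326.4 ] (261.1875, (81, 68)) [ 0.5895 -0.2587  0.0055]
washer T [409.32 248.13] (168.15625, (61, 59)) [ 0.5896 -0.2571  0.0055]
  tri (array([ 0.58924204, -0.25766437,  0.0042928 ]), np.float64(0.0010138219846216193))
(array([0.53161584, 0.1425747 , 0.1081868 ]), np.float64(0.003973766719550164))
```

View pics/pt.png

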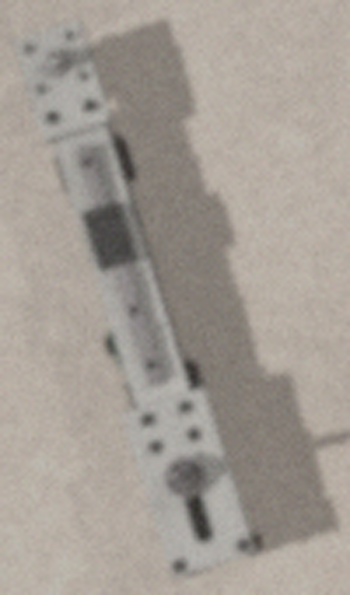

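View pics/ps.png

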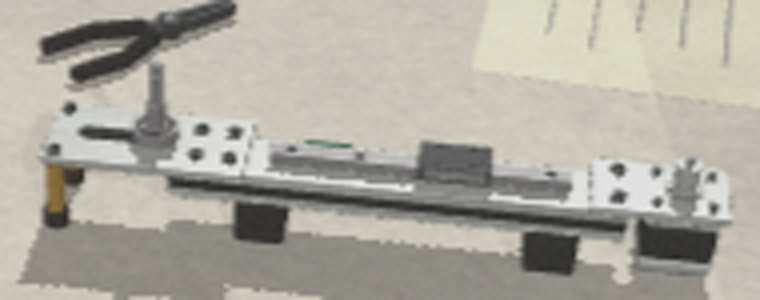

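Both views agree to about 1.2 mm on every part, and the triangulated heights are right. Next I'll refine the post.

Run:
```python
from h import *
s=robot.read_camera("scene");t=robot.read_camera("top")
p=t["image"][262:292,228:262];q=s["image"][160:196,306:342]
p=np.clip(p*1.6,0,255).astype(np.uint8)
cv2.imwrite("pics/post.png",np.hstack([cv2.resize(p[:,:,::-1],(408,360),interpolation=cv2.INTER_CUBIC),cv2.resize(q[:,:,::-1],(360,360),interpolation=cv2.INTER_CUBIC)]))
```

```text
(no output)
```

View pics/post.png

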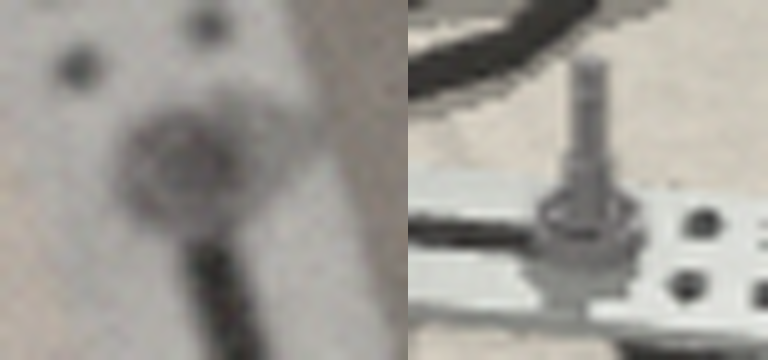

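Request:
{"api": "jog_arm", "payload": {"steps": [[0.3,0,0,0,0,0,0.18],[0.3,0,0,0,0,0,0.36],[0.3,0,0,0,0,0,0.54],[0.3,0,0,0,0,0,0.72],[0.3,0,0,0,0,0,0.9]]}}

```text
t: 0.92
tool_pos: [0.2168, -0.5592, 0.2322]
orientation: [-3.029, 0.832, 0.001]
force: [0.5, -0.1, -0.5]
opening: 0.0656
```

The turn went the wrong way: positive rz reduces the world yaw. I'm turning back while travelling towards the spacer. In the post crop, the top view has the bearing circle at about (242.5,275.9) and the dark tip at about (243.5,275.3). The scene view has the tip face at (323.7,166) and the bearing top ring centre at about (323.5,180.7).

Request:
{"api": "jog_arm", "payload": {"steps": [[0.3,0.005,-0.055,0,0,0,-0.18],[0.3,0.01,-0.11,0,0,0,-0.36],[0.3,0.015,-0.165,0,0,0,-0.54],[0.3,0.02,-0.22,0,0,0,-0.72],[0.3,0.025,-0.275,0,0,0,-0.9]]}}

```text
t: 1.55
tool_pos: [0.3796, -0.3341, 0.2325]
orientation: [-3.088, -0.577, -0.0]
force: [-0.2, -0.5, -1.3]
opening: 0.0649
```

Run:
```python
from h import *
s=robot.read_camera("scene");t=robot.read_camera("top")
print("S tip",onz(s,(323.7,166),.103),"T tip",onz(t,(243.5,275.3),.103))
print("S brg",onz(s,(323.5,180.7),.061),"T brg",onz(t,(242.5,275.9),.061))
print(tri(s,(323.5,180.7),t,(242.5,275.9)))
# yaw by screw groups in top
g=lambda x,y:(190+x/3.5-.14,140+y/3.5-.14)
a=np.mean([onz(t,g(*u),.052)[:2] for u in((148,420),(186,407),(156,446),(194,433))],0)
b=np.mean([onz(t,g(*u),.052)[:2] for u in((180,566),(245,545))],0)
e=onz(t,g(203,535),.051)
print(a,b,np.degrees(np.arctan2(*(a-b)[::-1])),e)
```

```text
S tip [0.53075099 0.15228064 0.103     ] T tip [0.52943933 0.14578367 0.103     ]
S brg [0.52915781 0.15467414 0.061     ] T brg [0.5292165  0.15437436 0.061     ]
(array([0.52925444, 0.15437102, 0.0611954 ]), np.float64(9.990596083910801e-05))
[0.56393176 0.16439556] [0.47455605 0.13703979] 17.01809733653835 [0.48872634 0.14350784 0.051     ]
```

Request:
{"api": "jog_arm", "payload": {"steps": [[0.5,0.03,-0.02,0,0,0,-0.18],[0.5,0.06,-0.04,0.03,0,0,-0.36],[0.5,0.09,-0.06,0.06,0,0,-0.54],[0.5,0.106,-0.067,0.1,0,0,-0.72],[0.5,0.106,-0.067,0.13,0,0,-0.9]]}}

```text
t: 2.28
tool_pos: [0.4558, -0.2296, 0.1011]
orientation: [-2.519, -1.875, -0.003]
force: [-0.0, -0.0, 0.1]
opening: 0.0463
```

Run:
```python
from h import *
s=robot.read_state(); M=R.from_rotvec(s["orientation"]).as_matrix(); print(np.round(M,4).tolist(), s["tool_pos"])
T=np.c_[[0,1,0],[1,0,0],[0,0,-1]]
print("turn",R.from_matrix(M.T@T).as_rotvec(), "shift to spacer", M.T@(np.array([.4543,-.2332,.0215])-s["tool_pos"]))
```

```text
[[0.2871, 0.9579, 0.0003], [0.9579, -0.2871, 0.0025], [0.0025, -0.0004, -1.0]] [ 0.45580634 -0.22958202  0.10109111]
turn [-7.30516781e-05 -2.50387022e-03 -2.91198254e-01] shift to spacer [-0.00409377 -0.00036966  0.07958146]
```

Request:
{"api": "jog_arm", "payload": {"steps": [[0.5,-0.004,0,0.02,0,0,-0.15],[0.5,-0.004,0,0.04,0,0,-0.291],[0.5,-0.004,0,0.06,0,0,-0.291],[0.5,-0.004,0,0.076,0,0,-0.291],[0.5,-0.004,0,0.081,0,0,-0.291]]}}

```text
t: 2.9
tool_pos: [0.4539, -0.2331, 0.0189]
orientation: [-2.22, -2.218, -0.002]
force: [-0.1, 0.3, 0.2]
opening: 0.0462
```

Run:
```python
from h import *
s=robot.read_camera("scene");t=robot.read_camera("top")
p=s["image"][255:325,155:245];q=np.clip(t["image"][270:330,365:442]*1.6,0,255).astype(np.uint8)
cv2.imwrite("pics/g1.png",np.hstack([cv2.resize(p[:,:,::-1],(400,311)),cv2.resize(q[:,:,::-1],(400,311))]))
print(robot.read_state()["tool_pos"],robot.read_state()["orientation"])
```

```text
[ 0.45437131 -0.23322803  0.01970062] [-2.22059268 -2.21893969 -0.00273052]
```

View pics/g1.png

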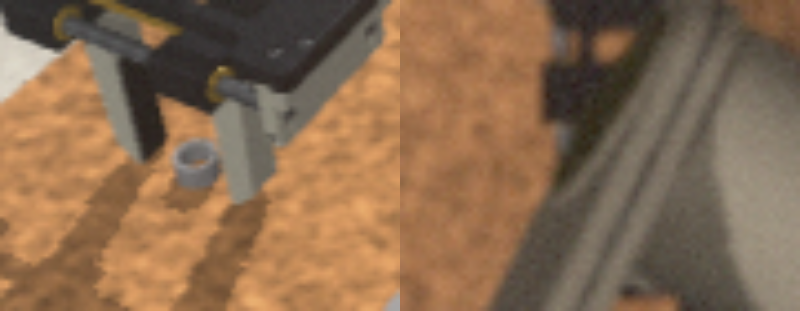

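The spacer stands between the fingers (scene crop at about (195,165)). The arm hides it from the top camera. Now I'll grip.

Request:
{"api": "jog_arm", "payload": {"force": 12, "steps": [[0.78,0,0,0,0,0,0],[1,0,0,0,0,0,0],[1,0,0,0,0,0,0],[1,0,0,0,0,0,0]]}}

```text
t: 3.5
tool_pos: [0.4547, -0.2334, 0.0202]
orientation: [-2.221, -2.22, -0.003]
force: [-0.4, 0.2, 2.6]
opening: 0.0192
```

Request:
{"api": "jog_arm", "payload": {"steps": [[1,0,0,-0.03,0,0,0],[1,0.02,0.005,-0.08,0,0,0],[1,0.06,0.015,-0.12,0,0,0],[1,0.115,0.025,-0.13,0,0,0],[1,0.17,0.037,-0.13,0,0,0]]}}

```text
t: 4.12
tool_pos: [0.493, -0.0626, 0.1526]
orientation: [2.222, 2.218, 0.006]
force: [0.0, -0.3, -1.2]
opening: 0.0192
```

Request:
{"api": "jog_arm", "payload": {"steps": [[1,0.05,0.01,0,0,0,0],[1,0.1,0.02,0,0,0,0],[1,0.15,0.03,0,0,0,0],[1,0.19,0.036,0,0,0,0],[1,0.2,0.037,0,0,0,0]]}}

```text
t: 4.75
tool_pos: [0.5302, 0.1396, 0.153]
orientation: [2.219, 2.222, 0.006]
force: [0.3, -0.2, -0.7]
opening: 0.0195
```

```bash
cat > look.py <<'E'
from h import *
import sys
n=sys.argv[1]; T=np.array([float(v) for v in sys.argv[2:5]])
s=robot.read_camera("scene");t=robot.read_camera("top");st=robot.read_state()
M=R.from_rotvec(st["orientation"]).as_matrix(); D=np.c_[[0,1,0],[1,0,0],[0,0,-1]]
print(np.round(st["tool_pos"],4),"shift",np.round(M.T@(T-st["tool_pos"]),4),"turn",np.round(R.from_matrix(M.T@D).as_rotvec(),4),"F",np.round(st["force"],1),"op",round(st["opening"],4))
u=np.round(proj(s,T)).astype(int);v=np.round(proj(t,T)).astype(int)
hh=40
def crop(im,u,g):
    x=min(max(u[0]-hh,0),640-2*hh);y=min(max(u[1]-hh,0),480-2*hh);print("crop origin",x,y,"scale 5")
    return cv2.resize(np.clip(im[y:y+2*hh,x:x+2*hh]*g,0,255).astype(np.uint8)[:,:,::-1],(400,400),interpolation=cv2.INTER_CUBIC)
cv2.imwrite(f"pics/{n}.png",np.hstack([crop(s["image"],u,1),crop(t["image"],v,1.6)]))
E
python3 look.py a1 .529 .154 .142
```

```text
[0.5301 0.1379 0.1529] shift [ 0.0161 -0.0011  0.0109] turn [ 0.0034 -0.0014  0.0001] F [0.1 0.5 0.6] op 0.019
crop origin 283 111 scale 5
crop origin 197 235 scale 5
```

View pics/a1.png

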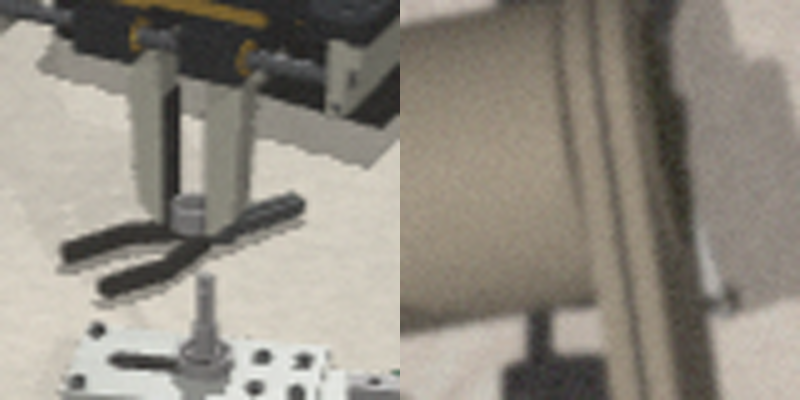

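The spacer is held at scene crop (188,215), and the post tip is at (207,280) below it, so I need to move further along +y. The arm hides the top view here. I'll hover just above the tip.

Request:
{"api": "jog_arm", "payload": {"steps": [[1,0.01,-0.001,0.01,0,0,0],[1,0.0165,-0.001,0.022,0,0,0],[1,0.0165,-0.001,0.026,0,0,0],[1,0.0165,-0.001,0.026,0,0,0]]}}

```text
t: 5.35
tool_pos: [0.5287, 0.154, 0.1261]
orientation: [2.221, 2.221, 0.003]
force: [-0.1, -0.2, -0.1]
opening: 0.0195
```

```bash
sed -i 's/^hh=40/hh=int(sys.argv[5]) if len(sys.argv)>5 else 40/' look.py; python3 look.py a2 .529 .1545 .117 25
```

```text
[0.5293 0.1542 0.127 ] shift [ 0.0003 -0.0003  0.01  ] turn [ 0.0035 -0.0013 -0.0003] F [ 0.1 -0.1  0.6] op 0.0191
crop origin 298 135 scale 5
crop origin 214 250 scale 5
```

View pics/a2.png

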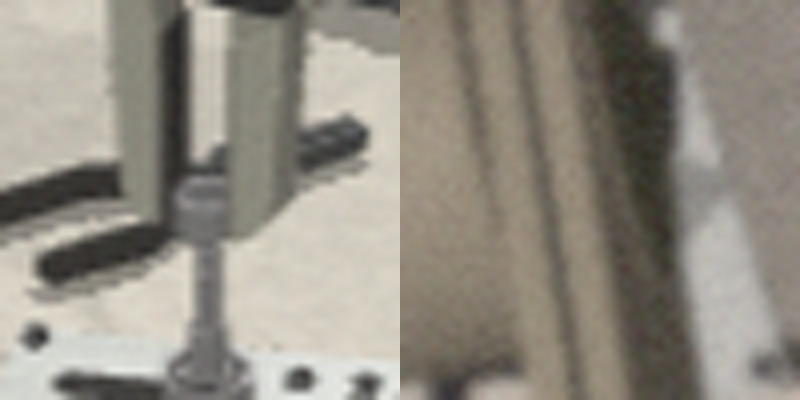

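The crop is at 8x. The spacer's hidden-corrected centre is at about column 207 and the stem centre is also at column 207. I'll lower gently over the stem.

Request:
{"api": "jog_arm", "payload": {"steps": [[1,0,0,0.004,0,0,0],[1,0,0,0.007,0,0,0],[1,0,0,0.01,0,0,0]]}}

```text
t: 5.82
tool_pos: [0.5293, 0.1541, 0.1168]
orientation: [2.221, 2.22, 0.005]
force: [-0.3, -0.3, -0.2]
opening: 0.0191
```

Request:
{"api": "jog_arm", "payload": {"steps": [[1,0,0,0.004,0,0,0],[1,0,0,0.008,0,0,0],[1,0,0,0.012,0,0,0]]}}

```text
t: 6.2
tool_pos: [0.5293, 0.1541, 0.1044]
orientation: [2.221, 2.22, 0.005]
force: [-0.9, -0.3, -0.2]
opening: 0.0194
```

```bash
python3 look.py a3 .529 .1545 .1 25
```

```text
[0.5289 0.1541 0.1041] shift [0.0004 0.0001 0.0041] turn [ 0.0025 -0.0011 -0.0003] F [-0.7  0.  -0.4] op 0.0195
crop origin 298 141 scale 5
crop origin 215 251 scale 5
```

View pics/a3.png

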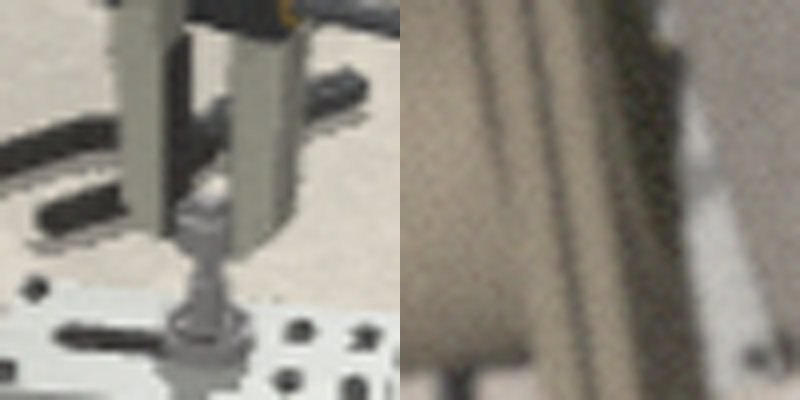

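The stem tip now pokes out of the spacer (crop (210,185)) with no force, so it is threaded. I'll continue to the journal in small steps.

Request:
{"api": "jog_arm", "payload": {"steps": [[1,0,0,0.004,0,0,0],[1,0,0,0.008,0,0,0],[1,0,0,0.0095,0,0,0],[1,0,0,0.011,0,0,0]]}}

```text
t: 6.8
tool_pos: [0.529, 0.1541, 0.093]
orientation: [2.221, 2.22, 0.004]
force: [0.2, -0.4, -0.6]
opening: 0.0193
```

Request:
{"api": "jog_arm", "payload": {"steps": [[1,0,0,0.0015,0,0,0],[1,0,0,0.003,0,0,0],[1,0,0,0.004,0,0,0]]}}

```text
t: 7.18
tool_pos: [0.529, 0.1541, 0.0889]
orientation: [2.221, 2.22, 0.004]
force: [-0.7, -0.4, -0.1]
opening: 0.019
```

No force with the bottom already past the journal's top, so it fits. Going down to just above the seat.

Request:
{"api": "jog_arm", "payload": {"steps": [[1,0,0,0.003,0,0,0],[1,0,0,0.006,0,0,0],[1,0,0,0.0085,0,0,0],[1,0,0,0.0095,0,0,0]]}}

```text
t: 7.68
tool_pos: [0.5289, 0.1541, 0.0791]
orientation: [2.221, 2.221, 0.003]
force: [0.8, 0.1, -1.0]
opening: 0.0192
```

Request:
{"api": "jog_arm", "payload": {"steps": [[0.7,0,0,0,0,0,0],[0.6,0,0,0,0,0,0],[0.6,0,0,0,0,0,0]]}}

```text
t: 8.05
tool_pos: [0.529, 0.1541, 0.0793]
orientation: [2.221, 2.22, 0.004]
force: [0.4, 0.9, 0.5]
opening: 0.0366
```

```bash
python3 look.py a4 .529 .1545 .08 25
```

```text
[0.529  0.1541 0.0792] shift [ 0.0004  0.     -0.0008] turn [ 0.0023 -0.0011 -0.0004] F [ 0.5 -0.6  1. ] op 0.037
crop origin 298 149 scale 5
crop origin 216 251 scale 5
```

View pics/a4.png

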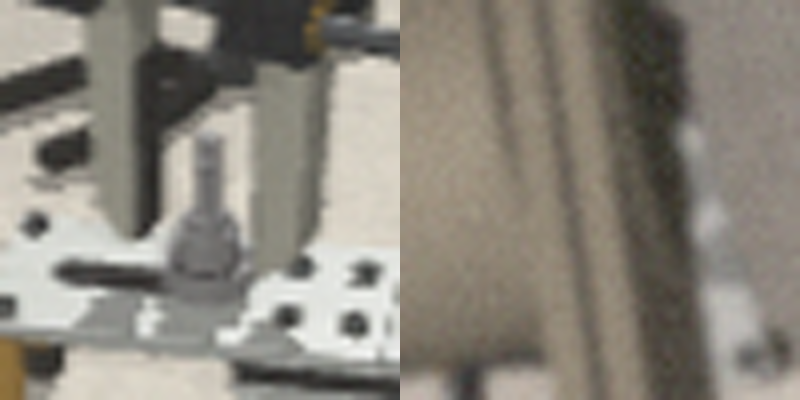

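The spacer sits on the bearing, released. Now for the washer.

Request:
{"api": "jog_arm", "payload": {"steps": [[0.6,0,0,-0.045,0,0,0],[0.4,0,0,-0.085,0,0,0],[0.4,-0.05,0.01,-0.09,0,0,0],[0.4,-0.105,0.02,-0.09,0,0,0],[0.4,-0.16,0.03,-0.09,0,0,0]]}}

```text
t: 8.78
tool_pos: [0.559, -0.0074, 0.1696]
orientation: [2.22, 2.221, 0.005]
force: [0.8, 0.1, -0.3]
opening: 0.0556
```

Request:
{"api": "jog_arm", "payload": {"steps": [[0.4,-0.06,0.008,0,0,0,0],[0.4,-0.12,0.017,0,0,0,0],[0.4,-0.18,0.023,0.03,0,0,0],[0.4,-0.235,0.028,0.08,0,0,0],[0.4,-0.252,0.0305,0.12,0,0,0]]}}

```text
t: 9.4
tool_pos: [0.5909, -0.2625, 0.0497]
orientation: [2.219, 2.216, 0.006]
force: [0.6, -0.5, -0.0]
opening: 0.0559
```

```bash
python3 look.py b1 .5893 -.2578 .018 40
```

```text
[ 0.5849 -0.2601  0.0413] shift [0.0022 0.0045 0.0233] turn [-0.0073 -0.0059 -0.0028] F [-0.6  0.2 -0.9] op 0.0561
crop origin 210 281 scale 5
crop origin 371 208 scale 5
```

View pics/b1.png

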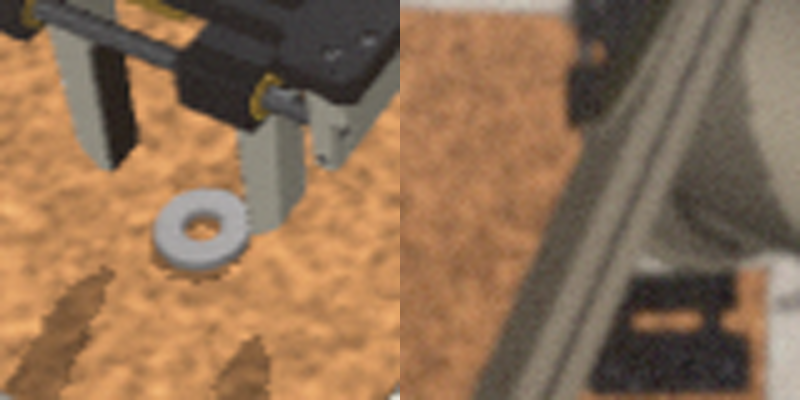

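Request:
{"api": "jog_arm", "payload": {"steps": [[0.4,0.0022,0.0045,0.006,0,0,0],[0.4,0.0022,0.0045,0.01,0,0,0],[0.4,0.0022,0.0045,0.01,0,0,0],[0.4,0.0022,0.0045,0.01,0,0,0]]}}

```text
t: 10.0
tool_pos: [0.5904, -0.2576, 0.0329]
orientation: [-2.218, -2.214, 0.0]
force: [0.2, 0.2, -0.2]
opening: 0.0558
```

```bash
python3 look.py b2 .5893 -.2578 .018 40
```

```text
[ 0.59   -0.2578  0.0324] shift [-0.0001 -0.0007  0.0144] turn [-0.0057 -0.0051 -0.0022] F [ 0.7  0.6 -0. ] op 0.0561
crop origin 210 281 scale 5
crop origin 371 208 scale 5
```

View pics/b2.png

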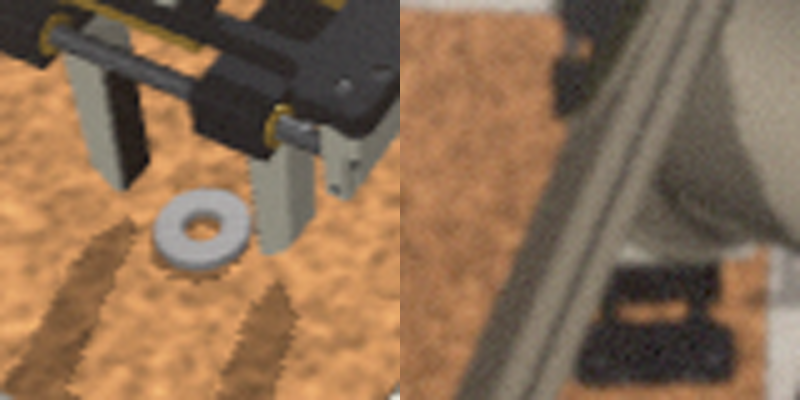

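The washer lies centred between the fingers (crop (203,230)). I'll descend and grip.

Request:
{"api": "jog_arm", "payload": {"steps": [[0.4,0,-0.0007,0.006,-0.0057,-0.0051,-0.0022],[0.4,0,-0.0007,0.012,-0.0057,-0.0051,-0.0022],[0.4,0,-0.0007,0.0142,-0.0057,-0.0051,-0.0022],[0.5,0,-0.0007,0.0142,-0.0057,-0.0051,-0.0022]]}}

```text
t: 10.6
tool_pos: [0.5891, -0.2577, 0.0179]
orientation: [-2.221, -2.221, 0.0]
force: [-0.2, 0.5, -0.8]
opening: 0.0498
```

Request:
{"api": "jog_arm", "payload": {"force": 15, "steps": [[0.62,0,0,0,0,0,0],[1,0,0,0,0,0,0],[1,0,0,0,0,0,0],[1,0,0,0,0,0,0]]}}

```text
t: 11.1
tool_pos: [0.5891, -0.2577, 0.0179]
orientation: [-2.221, -2.221, 0.0]
force: [-0.0, -0.0, 0.2]
opening: 0.0342
```

Request:
{"api": "jog_arm", "payload": {"steps": [[1,0,0,-0.02,0,0,0],[1,0,0,-0.04,0,0,0]]}}

```text
t: 11.35
tool_pos: [0.5894, -0.2578, 0.0597]
orientation: [2.221, 2.221, 0.0]
force: [1.1, -0.1, -0.1]
opening: 0.0339
```

```bash
python3 look.py b3 .5893 -.2578 .048 40
```

```text
[ 0.5918 -0.2591  0.0628] shift [ 0.0013 -0.0026  0.0148] turn [ 0.0058  0.0031 -0.0001] F [ 0.7 -0.9  0.2] op 0.0336
crop origin 208 270 scale 5
crop origin 373 207 scale 5
```

View pics/b3.png

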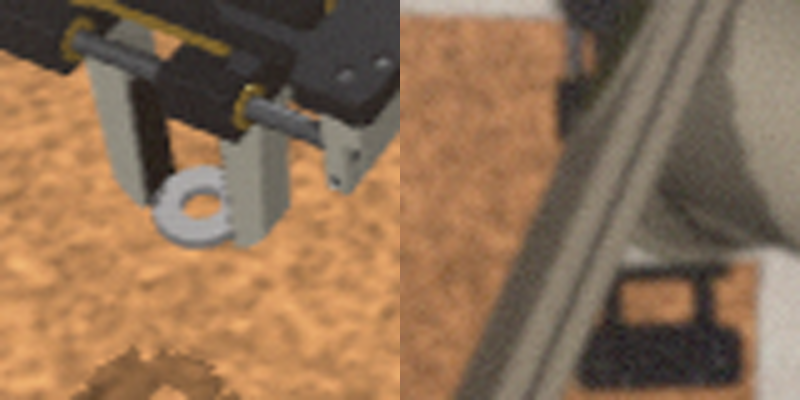

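The washer is held level. I'm taking it to the post.

Request:
{"api": "jog_arm", "payload": {"steps": [[1,0.02,0,-0.05,0,0,0],[1,0.065,-0.01,-0.085,0,0,0],[1,0.12,-0.02,-0.085,0,0,0],[1,0.18,-0.03,-0.085,0,0,0],[1,0.24,-0.037,-0.085,0,0,0]]}}

```text
t: 12.08
tool_pos: [0.554, -0.0172, 0.1476]
orientation: [2.217, 2.215, 0.005]
force: [1.4, 0.1, -0.8]
opening: 0.034
```

Request:
{"api": "jog_arm", "payload": {"steps": [[1,0.06,-0.009,0,0,0,0],[1,0.11,-0.016,0,0,0,0],[1,0.15,-0.022,0,0,0,0],[1,0.165,-0.025,0,0,0,0],[1,0.169,-0.025,0,0,0,0]]}}

```text
t: 12.7
tool_pos: [0.5291, 0.1521, 0.1471]
orientation: [2.215, 2.216, 0.005]
force: [0.1, 0.3, -0.5]
opening: 0.034
```

```bash
python3 look.py b4 .529 .1541 .130 30
```

```text
[0.5294 0.1512 0.147 ] shift [ 0.003  -0.0005  0.017 ] turn [ 0.0076  0.0035 -0.0009] F [-0.4 -0.5 -1. ] op 0.0343
crop origin 293 125 scale 5
crop origin 208 245 scale 5
```

View pics/b4.png

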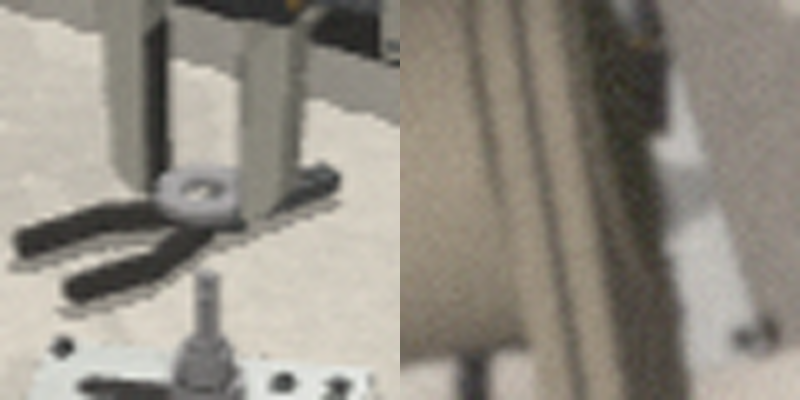

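Run:
```python
from h import *
s=robot.read_camera("scene");st=robot.read_state();k=60/400
p=st["tool_pos"];print(p)
u=(293+203*k-.4,125+189*k-.4);print("washer bore",onz(s,u,p[2]-.0105))
u=(293+207*k-.4,125+274*k-.4);print("tip",onz(s,u,.103))
```

```text
[0.52948857 0.15076272 0.14690047]
washer bore [0.52874659 0.15275306 0.13640047]
tip [0.53004757 0.15341977 0.103     ]
```

Request:
{"api": "jog_arm", "payload": {"steps": [[1,0.0027,0,0.01,0.0076,0.0035,0],[1,0.0027,0,0.02,0.0076,0.0035,0],[1,0.0027,0,0.0255,0.0076,0.0035,0],[1,0.0027,0,0.0255,0.0076,0.0035,0]]}}

```text
t: 13.35
tool_pos: [0.5291, 0.153, 0.1204]
orientation: [-2.223, -2.219, 0.003]
force: [0.1, -0.2, -0.7]
opening: 0.0337
```

```bash
python3 look.py b5 .529 .1541 .11 20
```

```text
[0.5297 0.1533 0.1214] shift [ 0.0008 -0.0007  0.0114] turn [-0.0002  0.0001 -0.0016] F [-0.4  0.3 -0.4] op 0.0342
crop origin 303 143 scale 5
crop origin 219 256 scale 5
```

View pics/b5.png

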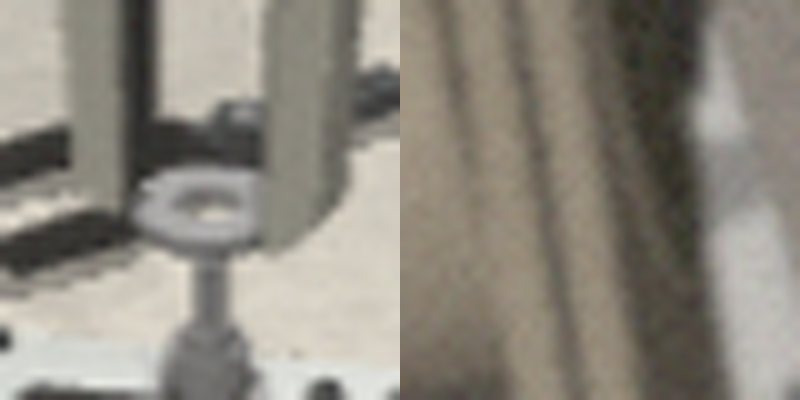

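The washer bore is at crop column 207 and the stem at 210, so it is lined up. I'll lower gently.

Request:
{"api": "jog_arm", "payload": {"steps": [[1,0.0003,0,0.003,0,0,0],[1,0.0003,0,0.006,0,0,0],[1,0.0003,0,0.009,0,0,0]]}}

```text
t: 13.82
tool_pos: [0.5297, 0.1536, 0.1123]
orientation: [2.223, 2.22, -0.0]
force: [-0.7, 0.0, -0.0]
opening: 0.0342
```

```bash
python3 look.py b6 .529 .1541 .11 20
```

```text
[0.5294 0.1536 0.1119] shift [ 0.0005 -0.0004  0.0019] turn [-0.0009  0.0003 -0.0015] F [0.  0.1 0. ] op 0.034
crop origin 303 143 scale 5
crop origin 219 256 scale 5
```

View pics/b6.png

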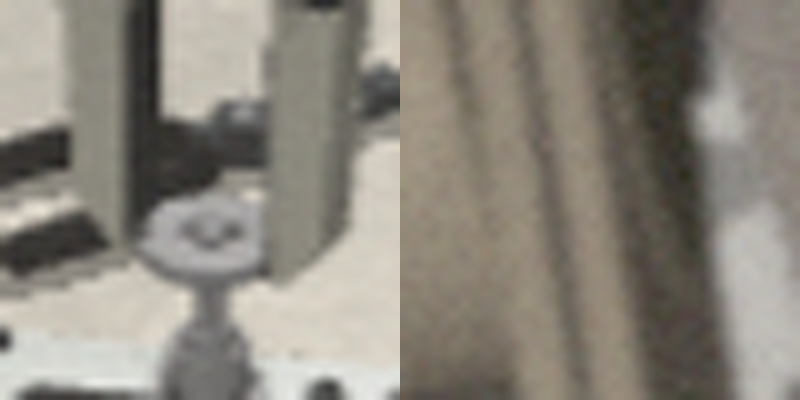

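The tip is in the bore (crop (212,232)) with no force. Continuing to the journal.

Request:
{"api": "jog_arm", "payload": {"steps": [[1,0,0,0.005,0,0,0],[1,0,0,0.01,0,0,0],[1,0,0,0.015,0,0,0],[1,0,0,0.0175,0,0,0]]}}

```text
t: 14.42
tool_pos: [0.529, 0.1535, 0.0938]
orientation: [-2.222, -2.219, 0.002]
force: [0.1, 0.0, 0.1]
opening: 0.0337
```

Request:
{"api": "jog_arm", "payload": {"steps": [[1,0,0,0.001,0,0,0],[1,0,0,0.002,0,0,0],[1,0,0,0.003,0,0,0]]}}

```text
t: 14.8
tool_pos: [0.5292, 0.1535, 0.0909]
orientation: [-2.223, -2.219, 0.002]
force: [-0.1, 0.5, -1.1]
opening: 0.0341
```

Request:
{"api": "jog_arm", "payload": {"steps": [[1,0,0,0.001,0,0,0],[1,0,0,0.002,0,0,0],[1,0,0,0.0025,0,0,0],[1,0,0,0.0025,0,0,0]]}}

```text
t: 15.3
tool_pos: [0.5291, 0.1535, 0.0883]
orientation: [-2.223, -2.219, 0.002]
force: [0.4, -1.2, -0.8]
opening: 0.0341
```

```bash
python3 look.py b7 .529 .1541 .09 20
```

```text
[0.5292 0.1535 0.0884] shift [ 0.0006 -0.0002 -0.0016] turn [-0.0014  0.0003 -0.0015] F [ 0.6  0.3 -0.8] op 0.0341
crop origin 303 150 scale 5
crop origin 221 256 scale 5
```

View pics/b7.png

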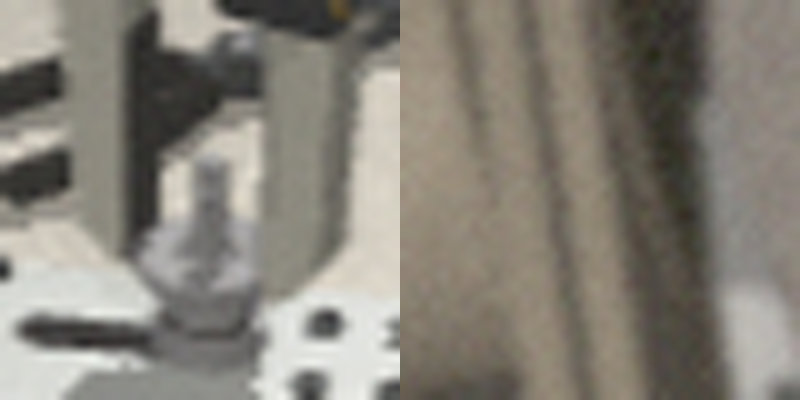

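The washer sits at the spacer's top with no force. I'll release, then check.

Request:
{"api": "jog_arm", "payload": {"steps": [[0.55,0,0,0,0,0,0],[0.45,0,0,0,0,0,0],[0.45,0,0,0,0,0,0]]}}

```text
t: 15.78
tool_pos: [0.5292, 0.1536, 0.0885]
orientation: [-2.223, -2.219, 0.002]
force: [-0.5, 0.0, 0.2]
opening: 0.0505
```

```bash
python3 look.py b8 .529 .1541 .09 20
```

```text
[0.5292 0.1536 0.0884] shift [ 0.0005 -0.0002 -0.0016] turn [-0.0013  0.0004 -0.0015] F [-0.5  0.1  0.5] op 0.0511
crop origin 303 150 scale 5
crop origin 221 256 scale 5
```

View pics/b8.png

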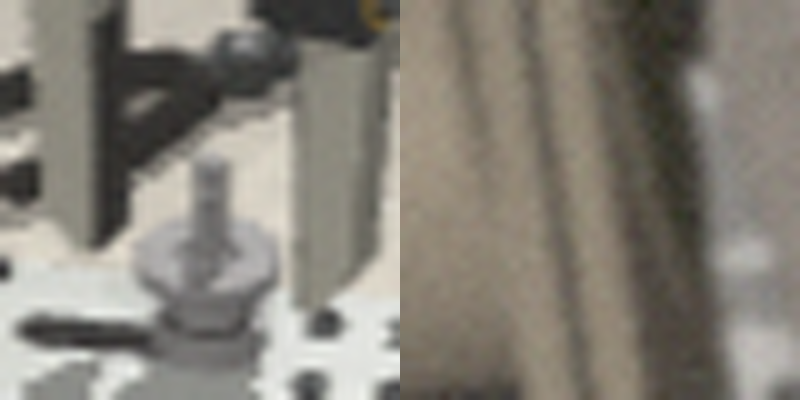

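The washer lies flat on the spacer, free of the fingers. Next is the collar.

Request:
{"api": "jog_arm", "payload": {"steps": [[0.45,0,0,-0.045,0,0,0],[0.45,-0.01,-0.004,-0.075,0,0,0],[0.45,-0.06,-0.02,-0.08,0,0,0],[0.45,-0.115,-0.04,-0.08,0,0,0],[0.45,-0.17,-0.06,-0.08,0,0,0]]}}

```text
t: 16.5
tool_pos: [0.4685, -0.0177, 0.1689]
orientation: [2.222, 2.221, -0.001]
force: [0.3, -0.6, 0.4]
opening: 0.051
```

Request:
{"api": "jog_arm", "payload": {"steps": [[0.45,-0.04,-0.012,0.02,0,0,0],[0.45,-0.06,-0.018,0.06,0,0,0],[0.45,-0.063,-0.019,0.1,0,0,0],[0.45,-0.063,-0.019,0.125,0,0,0],[0.45,-0.063,-0.019,0.13,0,0,0]]}}

```text
t: 17.12
tool_pos: [0.4477, -0.0804, 0.0372]
orientation: [-2.22, -2.218, 0.004]
force: [0.2, -0.6, 0.4]
opening: 0.0511
```

```bash
python3 look.py c4 .4504 -.0799 .020 30
```

```text
[ 0.4493 -0.0806  0.039 ] shift [0.0007 0.0011 0.019 ] turn [-0.0009  0.0005 -0.0005] F [ 0.6 -0.1  0.3] op 0.0515
crop origin 212 211 scale 5
crop origin 311 276 scale 5
```

View pics/c4.png

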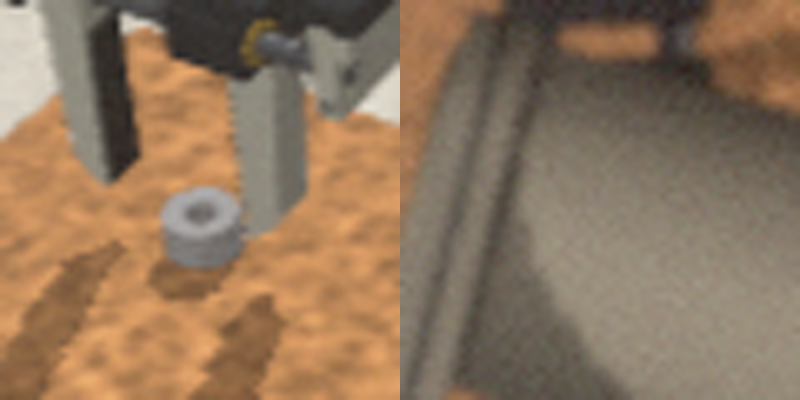

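The collar is centred between the open fingers. I'll descend and grip firmly.

Request:
{"api": "jog_arm", "payload": {"steps": [[0.45,0.0007,0.001,0.008,0,0,0],[0.45,0.0007,0.001,0.015,0,0,0],[0.55,0.0007,0.001,0.019,0,0,0],[0.55,0.0007,0.001,0.019,0,0,0]]}}

```text
t: 17.73
tool_pos: [0.45, -0.0798, 0.0197]
orientation: [-2.221, -2.22, 0.002]
force: [0.7, -0.2, 0.5]
opening: 0.0421
```

Request:
{"api": "jog_arm", "payload": {"force": 35, "steps": [[0.7,0,0,0,0,0,0],[1,0,0,0,0,0,0],[1,0,0,0,0,0,0],[1,0,0,0,0,0,0]]}}

```text
t: 18.23
tool_pos: [0.4502, -0.0799, 0.0199]
orientation: [-2.221, -2.221, 0.002]
force: [0.6, 0.4, 1.4]
opening: 0.0248
```

Request:
{"api": "jog_arm", "payload": {"steps": [[1,0,0,-0.03,0,0,0],[1,0.02,0.01,-0.08,0,0,0],[1,0.06,0.02,-0.128,0,0,0],[1,0.12,0.04,-0.132,0,0,0],[1,0.175,0.06,-0.132,0,0,0]]}}

```text
t: 18.85
tool_pos: [0.5117, 0.0968, 0.1535]
orientation: [2.222, 2.219, 0.002]
force: [0.9, -0.9, -0.4]
opening: 0.0247
```

```bash
python3 look.py c5 .5292 .1537 .14 40
```

```text
[0.5114 0.1001 0.1521] shift [0.0535 0.018  0.0122] turn [-0.     -0.0016  0.0043] F [-0.7 -0.8 -0.6] op 0.0248
crop origin 283 111 scale 5
crop origin 198 235 scale 5
```

Request:
{"api": "jog_arm", "payload": {"steps": [[1,0.03,0.01,0,0,0,0],[1,0.05,0.017,0.005,0,0,0],[1,0.0535,0.018,0.012,0,0,0],[1,0.0535,0.018,0.012,0,0,0],[1,0.0535,0.018,0.012,0,0,0]]}}

```text
t: 19.58
tool_pos: [0.5289, 0.1527, 0.14]
orientation: [-2.217, -2.224, -0.001]
force: [0.2, 0.4, 0.8]
opening: 0.0246
```

```bash
python3 look.py c6 .5292 .1537 .12 25
```

```text
[0.5292 0.1529 0.1404] shift [ 0.0008 -0.      0.0204] turn [ 0.0002 -0.0015  0.0033] F [ 0.4  0.2 -0.4] op 0.0253
crop origin 298 134 scale 5
crop origin 214 250 scale 5
```

View pics/c6.png

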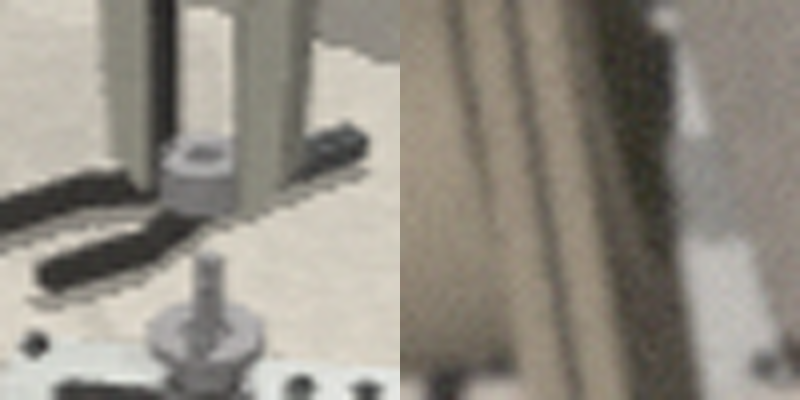

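Request:
{"api": "jog_arm", "payload": {"steps": [[1,0.0009,0,0.007,0,0,0.003],[1,0.0009,0,0.013,0,0,0.003],[1,0.0009,0,0.016,0,0,0.003],[1,0.0009,0,0.017,0,0,0.003]]}}

```text
t: 20.18
tool_pos: [0.529, 0.1538, 0.1229]
orientation: [-2.22, -2.221, -0.001]
force: [0.1, 0.3, 0.2]
opening: 0.0249
```

```bash
python3 look.py c7 .5291 .1538 .11 20
```

```text
[0.5292 0.1539 0.1233] shift [-0.0001 -0.0001  0.0133] turn [ 0.     -0.0014  0.0004] F [-0.2  1.   0.6] op 0.0249
crop origin 303 143 scale 5
crop origin 220 255 scale 5
```

View pics/c7.png

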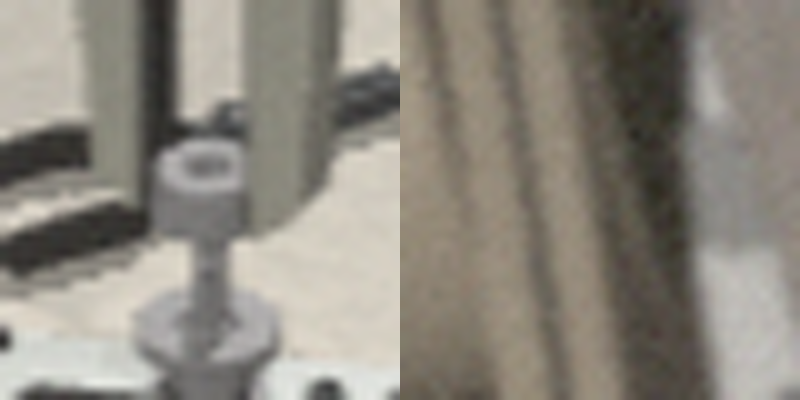

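The collar centre is at about column 209 and the stem at 210. I'll go down slowly, watching the force.

Request:
{"api": "jog_arm", "payload": {"steps": [[1,0,0,0.0015,0,0,0],[1,0,0,0.003,0,0,0],[1,0,0,0.0045,0,0,0]]}}

```text
t: 20.65
tool_pos: [0.5292, 0.1539, 0.1187]
orientation: [-2.22, -2.221, -0.002]
force: [-0.0, 1.3, 0.6]
opening: 0.025
```

Request:
{"api": "jog_arm", "payload": {"steps": [[1,0,0,0.001,0,0,0],[1,0,0,0.002,0,0,0],[1,0,0,0.003,0,0,0]]}}

```text
t: 21.02
tool_pos: [0.5292, 0.1539, 0.1156]
orientation: [-2.22, -2.221, -0.002]
force: [-0.1, 0.3, -0.8]
opening: 0.0248
```

The bottom is 4 mm below the tip with no force, so the collar is on the stem. Next I'll push past the balls in small steps.

Request:
{"api": "jog_arm", "payload": {"steps": [[1,0,0,0.001,0,0,0],[1,0,0,0.002,0,0,0],[1,0,0,0.003,0,0,0]]}}

```text
t: 21.4
tool_pos: [0.5294, 0.1542, 0.1129]
orientation: [-2.22, -2.221, -0.003]
force: [-1.4, 1.6, 2.6]
opening: 0.025
```

Request:
{"api": "jog_arm", "payload": {"steps": [[1,0,0,0.001,0,0,0],[1,0,0,0.002,0,0,0],[1,0,0,0.003,0,0,0]]}}

```text
t: 21.78
tool_pos: [0.5298, 0.1544, 0.111]
orientation: [-2.22, -2.222, -0.004]
force: [-2.7, 0.1, 9.2]
opening: 0.0247
```

Request:
{"api": "jog_arm", "payload": {"steps": [[1,0,0,0.001,0,0,0],[1,0,0,0.002,0,0,0]]}}

```text
t: 22.02
tool_pos: [0.5297, 0.1544, 0.1095]
orientation: [-2.22, -2.222, -0.004]
force: [-2.9, 1.0, 4.4]
opening: 0.0249
```

```bash
python3 look.py c8 .5291 .1538 .10 20
```

```text
[0.5296 0.1544 0.109 ] shift [-0.0006 -0.0005  0.009 ] turn [ 0.0012 -0.0022  0.0007] F [-2.6  0.2  2.2] op 0.0251
crop origin 303 147 scale 5
crop origin 220 256 scale 5
```

View pics/c8.png

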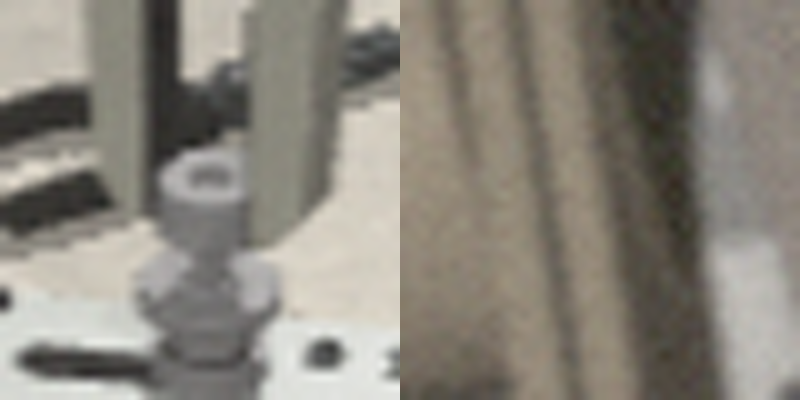

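The force fell from 9 N to about 2 N, so the balls are inside the bore and the collar is sliding. I'll shift slightly towards -x and carry on.

Request:
{"api": "jog_arm", "payload": {"steps": [[1,0,-0.0004,0.0015,0,0,0],[1,0,-0.0004,0.003,0,0,0],[1,0,-0.0004,0.0045,0,0,0],[1,0,-0.0004,0.006,0,0,0]]}}

```text
t: 22.62
tool_pos: [0.5294, 0.1544, 0.103]
orientation: [-2.22, -2.222, -0.004]
force: [-0.2, 1.2, 3.3]
opening: 0.025
```

Request:
{"api": "jog_arm", "payload": {"steps": [[1,0,0,0.0015,0,0,0],[1,0,0,0.003,0,0,0],[1,0,0,0.0045,0,0,0],[1,0,0,0.006,0,0,0]]}}

```text
t: 23.12
tool_pos: [0.529, 0.1544, 0.0963]
orientation: [-2.22, -2.221, -0.003]
force: [0.2, 0.8, -0.9]
opening: 0.025
```

Request:
{"api": "jog_arm", "payload": {"steps": [[1,0,0,0.0007,0,0,0],[1,0,0,0.0013,0,0,0],[1,0,0,0.0013,0,0,0]]}}

```text
t: 23.5
tool_pos: [0.529, 0.1543, 0.095]
orientation: [-2.22, -2.221, -0.003]
force: [-0.1, 0.4, 0.2]
opening: 0.0249
```

Request:
{"api": "jog_arm", "payload": {"steps": [[1,0,0,0.0005,0,0,0],[1,0,0,0.0008,0,0,0],[1,0,0,0.0008,0,0,0]]}}

```text
t: 23.88
tool_pos: [0.5291, 0.1544, 0.0947]
orientation: [-2.22, -2.222, -0.003]
force: [-2.9, 0.7, 5.2]
opening: 0.0251
```

```bash
python3 look.py c9 .5291 .1538 .09 20
```

```text
[0.5291 0.1544 0.0948] shift [-0.0006 -0.      0.0048] turn [ 0.001  -0.0021  0.0006] F [-2.2 -1.2  6.7] op 0.025
crop origin 303 150 scale 5
crop origin 221 256 scale 5
```

View pics/c9.png

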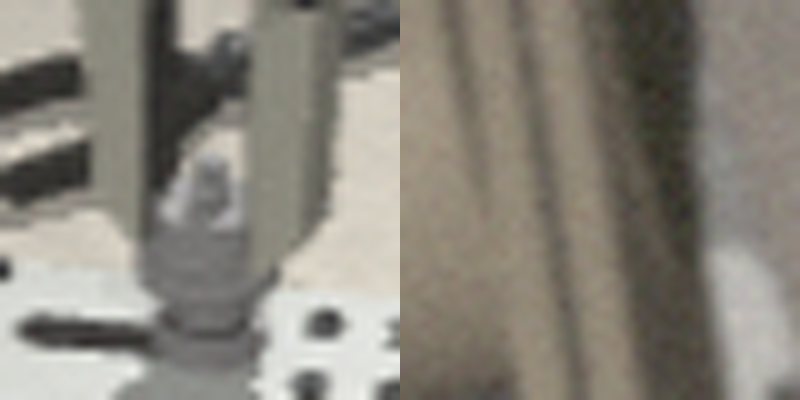

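Contact at TCP 0.0948 m with about 6 N, exactly the computed seat (0.0949 m), so the collar is home on the washer. I'll release, lift and check.

Request:
{"api": "jog_arm", "payload": {"steps": [[0.65,0,0,-0.0002,0,0,0],[0.5,0,0,-0.0002,0,0,0],[0.5,0,0,-0.0002,0,0,0],[0.5,0,0,-0.0002,0,0,0]]}}

```text
t: 24.48
tool_pos: [0.5291, 0.1543, 0.0948]
orientation: [-2.22, -2.222, -0.003]
force: [0.3, 0.3, -0.1]
opening: 0.0462
```

Request:
{"api": "jog_arm", "payload": {"steps": [[0.5,0,0,-0.03,0,0,0],[0.5,0,0,-0.06,0,0,0],[0.5,-0.02,0,-0.09,0,0,0],[0.5,-0.08,0,-0.1,0,0,0],[0.5,-0.14,0,-0.1,0,0,0]]}}

```text
t: 25.1
tool_pos: [0.5299, 0.013, 0.1962]
orientation: [2.218, 2.223, 0.006]
force: [0.6, 0.7, 0.6]
opening: 0.0466
```

Request:
{"api": "jog_arm", "payload": {"steps": [[0.5,-0.06,0,0,0,0,0],[0.5,-0.12,0,0,0,0,0],[0.5,-0.15,0,0,0,0,0],[0.5,-0.15,0,0,0,0,0]]}}

```text
t: 25.6
tool_pos: [0.5299, -0.1392, 0.1958]
orientation: [2.222, 2.219, 0.006]
force: [0.1, 1.0, -0.7]
opening: 0.0462
```

```bash
python3 look.py d1 .5291 .1538 .08 20
python3 - <<'E'
from h import *
s=robot.read_camera("scene")
for z in (.061,.073,.078,.092,.103): print(z,np.round((proj(s,(.5291,.1538,z))-[303,152])*10))
cv2.imwrite("pics/d2.png",s["image"][:,:,::-1])
E
```

```text
[ 0.5301 -0.1367  0.1958] shift [ 0.2902 -0.001   0.1164] turn [ 0.0037 -0.0023  0.0015] F [ 0.  -0.5  0.4] op 0.0465
crop origin 303 154 scale 5
crop origin 222 256 scale 5
0.061 [203. 289.]
0.073 [203. 246.]
0.078 [203. 228.]
0.092 [203. 176.]
0.103 [204. 135.]
```

View pics/d1.png

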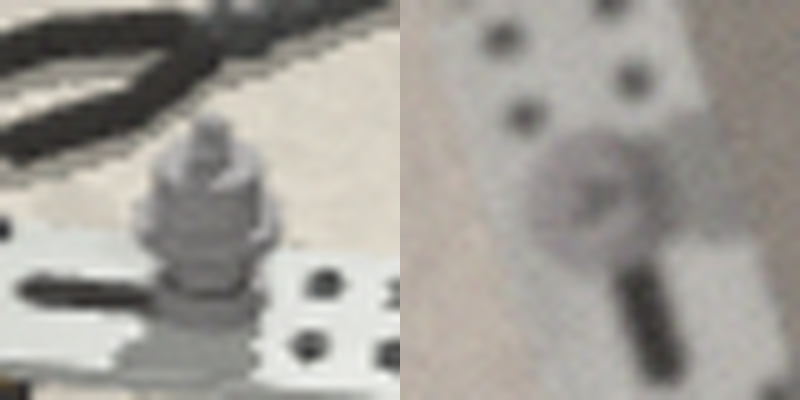

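View pics/d2.png

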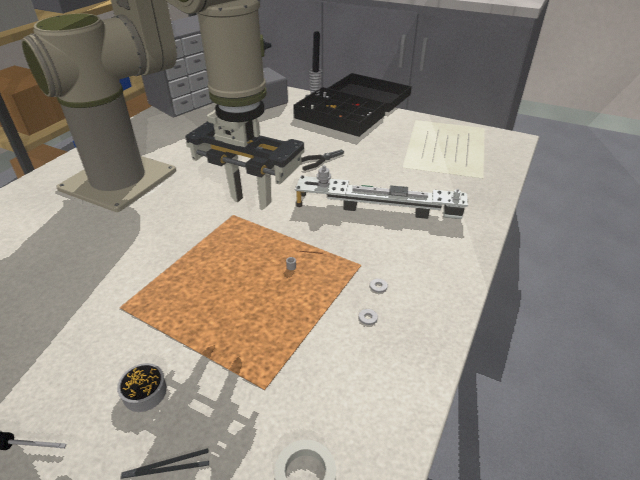

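The stack is square on the post: the collar is down on the washer with the stem tip standing clear (crop (208,120)). In the full view the long spacer (291,264), the pliers and the tin have not moved. I'll hand in.

```bash
python3 -c "
from plant import robot
print(robot.read_state()['dq'].round(3)); print(robot.close_job())"
```

```text
[ 0.015 -0.003  0.002 -0.003 -0.002 -0.002]
the job is handed in; nothing more can be done
None
```

I put the short spacer, then the washer (the one farthest right, on the mat), then the collar onto the post, and handed the job in at about 26 s of the 72 s allowed. The hand-in reports no verdict.

- **Collar:** it passed the spring balls with a highest reading of 9 N, slightly over the 4–8 N stated for the balls and well under the 30 N limit. It met the washer at tool height 0.0948 m, against a computed seat of 0.0949 m, with about 6 N of contact.
- **Final pictures:** the stack looks square and in the right order, with the stem tip clear above the collar. The long spacer, pliers and tin appear unmoved.
- **What was less certain:** while parts were being placed, the arm hid the top camera. Alignment there relied on the scene camera and the force readings, and the scene camera's position estimates for the post tip differed by 2–3 mm along its viewing direction. The spacer and washer both went onto the journal with no measurable side force.
- **One mistake:** my first tool turn went the wrong way and cost about a second.

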